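# Slide the red parts dish round the bench vise to its parking disc

## Task

Slide the red parts dish flat along the bench, never lifting it, round the grey vise and park it wholly on the white disc beside the vise. On the way neither the dish nor the robot may touch the vise or the wooden bit block, and the yellow dish stays where it is.

Things in the scene. Friction and masses are not known exactly. Their poses are not given: they have to be found in the camera images.
- red_dish: Loose round open-topped parts dish, red, steel floor with a few brass pins up to 3 high that do not move or obstruct. 90 mm outside diameter, 28 high, upright wall 4 thick, inside diameter 82, floor 6 above the bench. 150 to 310 g; slides on the bench, pushed by closed fingers lowered into it (against the inside of the wall) or from outside. Origin: centre of the underside, z up.
- yellow_dish: The same dish in yellow, standing nearby, to be left alone; the two may have swapped places. Origin: centre of the underside, z up.
- vise: White disc marked flat on the bench (120 mm diameter, no edge to slide over), with a grey machine vise fixed beside it. Origin: centre of the white disc at bench height, z up. In this frame the vise body spans x -110 to +30 mm, y +110 to +180, 55 high; its screw and cross handle reach on to x -150 (y +113 to +177, z up to 47). Both stay put.
- bit_block: Wooden block full of screwdriver bits, fixed to the bench, 60 mm in x, 140 in y, 34 high, 52 with the bits. It faces the far (+x) end of the vise across an open gap of about 170 to 210 mm, through which the dish can pass. Origin: centre of the underside, z up.
Mind the look-alikes: they are no part of the job. What is shaped like the red_dish but pink or turquoise is not meant.

How it is judged:
By the outcome, as a careful person would: the job done as asked, in the order asked, and still so for the second after the job is handed in, with the robot touching nothing.
It also fails if it takes over 58 s, if anything falls off the work surface, if the arm or the gripper's body presses on something with over 40 N, if the wrist force passes 120 N, or if a joint passes its speed limit or range.

## Robot

A 6-joint arm with a two-finger parallel gripper is mounted at the origin on the work surface. World frame = base frame: x ahead of the robot, y to its left, z up, the work surface at z = 0. Lengths are in m, angles in rad, forces in N, time in s.
With the tool pointing down it reaches from about 0.25 to 0.775 m from the base axis. Payload 4 kg.
Tool frame: the origin (TCP) lies between the finger pads; the fingertips stand 25 mm ahead of it and the grasp point (between the pads) lies 6 mm ahead of it (robot.tip_reach is the distance from the TCP to the fingertips, in m); z points along the fingers, y is the line along which they close (so a half turn about z gives the same grasp; the last joint's range is limited). The gripper opens to 94 mm and grips with 3 to 60 N. Pads are 16 mm wide; open, the fingers measure 119 mm over their backs; the gripper's body (75 mm by 177 mm) begins 78 mm behind the grasp point.
Start: joints at [-1.289, 0.087, 1.371, -0, 1.684, -0.103], TCP at [0.206, -0.51, 0.231] pointing down, gripper open.
Joint ranges: [-3.1, 3.1], [-0.76, 2.03], [0.27, 2.55], [-1.08, 4.22], [0.17, 2.65], [-2.57, 2.57]. Speed limits (rad/s): [2.79, 2.79, 3.14, 3.14, 3.14, 3.14].

## Interface

Orientations are given as [roll, pitch, yaw] about the fixed x, y, z axes, in that order (R = Rz(yaw) Ry(pitch) Rx(roll)).
In Python, from bench import sensors, snapshot, camera_info, ticket, robot gives the robot as it stands.
- The arm moves only by the tool arm_command, never from a script. Its argument "plan" is a list of rows, each an object with "grip": the closure, from -1 (fully open) to 1 (shut); "slide": the shift along the tool's x, y, z normalised to -1 to 1, where 1 is 500 mm, a list of three; "spin": the turn about the tool's z normalised to -1 to 1, where 1 is 5 degrees. A call has 1 to 10 rows; each row shifts and turns the commanded pose from where the row before left it, along the tool's axes as they then stand; what a row does not reach is not made up. A row lasts 1/8 s, in which the tool goes at most 62.5 mm and 10.7 degrees, less where a joint would pass 70% of its speed; a pose out of reach is approached as far as the arm can. A call with a number of a shift or a turn outside -1 to 1 is refused whole. A call with a gripper value outside its range is refused whole. The fingers move at their own pace and stop on an object; the grip force is fixed at half the most. Time passes only in rows, so rows that do not move let the fingers close. It gives the time, the measured TCP pose, the force, the opening and the grip force at its end, in the units of the state.
- sensors.get_obs(): the state, without advancing time (a new reading comes with each control period).
- snapshot(name): name is "side" or "top"; returns the picture (400x640x3 uint8, red, green, blue); there is no depth.
- camera_info(name): a dict with "fx", "fy", "cx", "cy" (pixels), "position" and "rotation" of the camera in the world. Camera axes: x right, y up, looking along -z (the intrinsics and any distortion apply to the point x, -y, -z); pixel columns grow to the right and rows downward; lengths in m; the calibration is good to about 2 mm. A picture is of the moment at which its call begins. camera_info takes no time and is no camera call.
- ticket.close_job(): hands the job in; it is judged then, once.
The state is a dict: "time": time; "joint_positions": joint angles; "qvel": joint speeds; "joint_torque": joint torques, N m; "tool_pos": TCP position; "ee_rot": TCP orientation; "wrist_force": force on the tool from outside, world axes, zero at the start; "wrist_torque": the same for the moment, N m; "width": finger opening in m; "finger_force": force on a finger pad.
Only numpy, scipy, OpenCV 4.12 (cv2) and the standard library are available. Lean on these libraries where they do the work, as an engineer would, in place of code of your own. Each camera call takes 0.05 s, during which the arm holds its last target. There are 200 camera calls.

## Working session

There is one attempt and no reset: what is moved stays moved. The work goes in short steps, Python scripts to look and compute and a tool call to move; the robot and the scene stay as the last step left them, time stands still between calls to the robot, and variables do not carry over. Pictures are saved under pics/ and viewed, at most 10 in all, crops included, and the job is handed in when it is done.

Besides the shell and the picture viewer there is one more tool, called after "Request:" as name(argument=value, ...), one argument or row to a line, values as JSON. arm_command: Moves the arm, as the interface text tells. Scaled input: -1 to 1 covers 500 mm each way for a shift and 5 degrees each way for a turn. Its arguments: {"type":"object","properties":{"plan":{"type":"array","items":{"type":"object","properties":{"grip":{"type":"number"},"slide":{"type":"array","items":{"type":"number"}},"spin":{"type":"number"}}}}},"required":["plan"]}

```bash
mkdir -p pics
python3 - <<'E'
from bench import sensors, snapshot, camera_info
import cv2
for n in("top","side"):
    cv2.imwrite(f"pics/{n}0.png",snapshot(n)[:,:,::-1]); print(n,camera_info(n))
o=sensors.get_obs();print(o)
E
```

```text
top {'fx': 372.2458847054446, 'fy': 372.2458847054446, 'cx': 320.6152474052158, 'cy': 204.75282131735403, 'position': array([0.37231238, 0.01713947, 0.94619639]), 'rotation': array([ 0.15152841,  0.00225793, -1.58003484])}
side {'fx': 484.17070728807244, 'fy': 484.17070728807244, 'cx': 311.47343158635914, 'cy': 206.5711568627257, 'position': array([0.38225431, 0.76014386, 0.72465363]), 'rotation': array([ 8.38817783e-01,  2.06235227e-03, -2.93432003e+00])}
{'time': 0.1, 'joint_positions': array([-1.28910069e+00,  8.78864756e-02,  1.37209523e+00,  2.17167282e-05,
        1.68365132e+00, -1.03083402e-01]), 'qvel': array([-0.00054715, -0.00182287, -0.00227629,  0.00091394,  0.00178435,
       -0.00109904]), 'joint_torque': array([ 2.16802924e-03, -3.41252625e+01, -3.03301227e+01,  7.20335590e-02,
        3.04525264e-02, -1.03552397e-04]), 'tool_pos': array([ 0.20632698, -0.50933591,  0.22942227]), 'ee_rot': array([-3.13956534e+00, -2.31424253e-04,  3.84781232e-01]), 'wrist_force': array([ 0.30395652, -0.02441731,  0.06847585]), 'wrist_torque': array([ 0.01358472, -0.01630181,  0.03119961]), 'finger_force': 0.0, 'width': 0.09385136397782916}
```

View pics/top0.png

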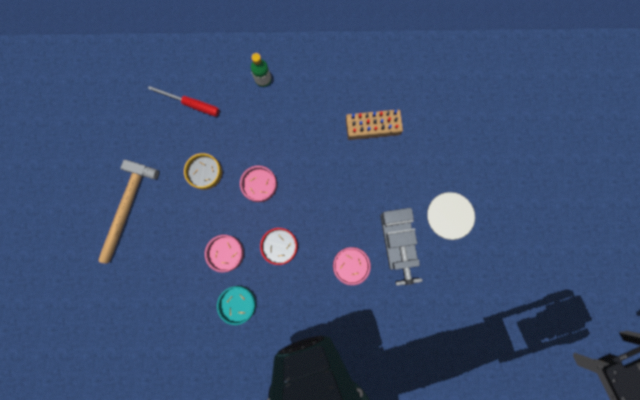

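View pics/side0.png

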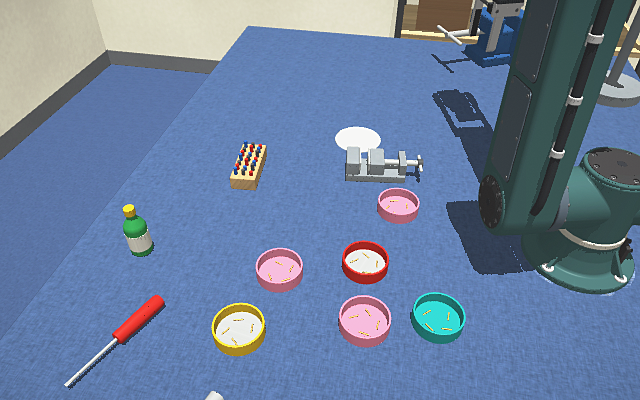

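The top view has the red dish at about (279,246), the yellow at (203,171), the disc at (451,216), the vise spanning (385–420, 208–285) and the block at (375,124). Pink and turquoise decoys stand around them. The side view agrees.

```bash
cat > h.py <<'E'
from bench import sensors, snapshot, camera_info
import cv2, numpy as np
from scipy.spatial.transform import Rotation as R
def world(n,uv,z):
    c=camera_info(n); M=R.from_euler('xyz',c['rotation']).as_matrix()
    d=M@np.array([(uv[0]-c['cx'])/c['fx'],-(uv[1]-c['cy'])/c['fy'],-1]); p=c['position']
    return (p+d*(z-p[2])/d[2])[:2].round(4)
def blobs(im,lo,hi,amin=40):
    h=cv2.cvtColor(im,cv2.COLOR_RGB2HSV); m=cv2.inRange(h,lo,hi)
    cs,_=cv2.findContours(m,cv2.RETR_EXTERNAL,cv2.CHAIN_APPROX_NONE)
    return [c.reshape(-1,2) for c in cs if cv2.contourArea(c)>amin]
def fit(n,c,z):
    w=np.array([world(n,p,z) for p in c],np.float32); (x,y),r=cv2.minEnclosingCircle(w); return round(x,4),round(y,4),round(r,4)
E
python3 - <<'E'
from h import *
for n in("top","side"):
    im=snapshot(n)
    for nm,lo,hi,z in [("red",(0,150,90),(8,255,255),.028),("red2",(172,190,60),(180,255,255),.028),("yel",(18,150,90),(30,255,255),.028),("pink",(160,60,120),(176,189,255),.028),("turq",(80,150,80),(95,255,255),.028),("white",(0,0,190),(180,50,255),0),("grey",(0,0,70),(180,45,185),.055),("wood",(10,60,100),(25,255,255),.034)]:
        for c in blobs(im,lo,hi):
            print(n,nm,c.mean(0).round(),fit(n,c,z), [world(n,p,z).tolist() for p in cv2.boxPoints(cv2.minAreaRect(c))] if nm in("grey","wood") else "")
E
```

```text
top red [198. 105.] (0.777, 0.3335, 0.0475) 
top red2 [199. 105.] (0.7783, 0.331, 0.0494) 
top yel [193. 165.] (0.6047, 0.3212, 0.0428) 
top yel [256.  58.] (0.9085, 0.1873, 0.0123) 
top pink [351. 266.] (0.3621, -0.0554, 0.0454) 
top pink [223. 253.] (0.3954, 0.2579, 0.046) 
top pink [257. 183.] (0.569, 0.1763, 0.0459) 
top turq [236. 305.] (0.2717, 0.2243, 0.0459) 
top white [279. 246.] (0.412, 0.1229, 0.0394) 
top white [451. 215.] (0.4864, -0.3145, 0.0587) 
top grey [402. 250.] (0.4075, -0.177, 0.091) [[0.4882, -0.1267], [0.4988, -0.1999], [0.3246, -0.2184], [0.3146, -0.1473]]
top grey [451. 215.] (0.4802, -0.2954, 0.0583) [[0.5373, -0.2412], [0.5362, -0.3555], [0.4222, -0.3473], [0.4233, -0.2352]]
top grey [139. 169.] (0.6018, 0.4641, 0.0457) [[0.6005, 0.5109], [0.6279, 0.5048], [0.6008, 0.4182], [0.5737, 0.4246]]
top grey [203. 173.] (0.5949, 0.3071, 0.0373) [[0.631, 0.3446], [0.6303, 0.2754], [0.5622, 0.2731], [0.5628, 0.3416]]
top grey [164.  93.] (0.8009, 0.4121, 0.0431) [[0.8114, 0.4535], [0.8181, 0.4517], [0.788, 0.3711], [0.7813, 0.373]]
top grey [262.  79.] (0.8397, 0.16
[... 1155 characters left out ...]
9.] (0.3553, -0.2561, 0.033) 
side white [370. 158.] (0.4414, -0.2688, 0.1262) 
side white [621.  88.] (-0.2517, -0.7836, 0.0915) 
side white [633.  61.] (-0.3618, -0.9503, 0.0449) 
side white [454.  33.] (0.2428, -1.0745, 0.0869) 
side white [634.  13.] (-0.4833, -1.4404, 0.1671) Traceback (most recent call last):
  File "<stdin>", line 6, in <module>
  File "h.py", line 13, in fit
    w=np.array([world(n,p,z) for p in c],np.float32); (x,y),r=cv2.minEnclosingCircle(w); return round(x,4),round(y,4),round(r,4)
                ~~~~~^^^^^^^
  File "h.py", line 5, in world
    c=camera_info(n); M=R.from_euler('xyz',c['rotation']).as_matrix()
ValueError: time passes only in moves, steps and waits
```

Request:
arm_command(
  plan=[
    {"grip": 0.4,"slide": [0,0,0],"spin": 0.88},
    {"grip": 0.4,"slide": [0,0,0],"spin": 0.88},
    {"grip": 0.4,"slide": [0,0,0],"spin": 0.88},
    {"grip": 0.4,"slide": [0,0,0],"spin": 0.88},
    {"grip": 0.4,"slide": [0,0,0],"spin": 0.88},
    {"grip": 0.4,"slide": [0.034,-0.105,0],"spin": 0},
    {"grip": 0.4,"slide": [0.034,-0.105,0],"spin": 0},
    {"grip": 0.4,"slide": [0.034,-0.105,0],"spin": 0},
    {"grip": 0.4,"slide": [0.034,-0.105,0],"spin": 0},
  ],
)

```text
time: 1.32
tool_pos: [0.2745, -0.298, 0.2303]
ee_rot: [-3.141, -0.0, 0.0]
wrist_force: [0.9, 0.4, -0.4]
width: 0.0281
finger_force: 0.0
```

Request:
arm_command(
  plan=[
    {"grip": 0.4,"slide": [0.034,-0.105,0],"spin": 0},
    {"grip": 0.4,"slide": [0.034,-0.105,0],"spin": 0},
    {"grip": 0.4,"slide": [0.034,-0.105,0],"spin": 0},
    {"grip": 0.4,"slide": [0.034,-0.105,0],"spin": 0},
    {"grip": 0.4,"slide": [0.034,-0.106,0],"spin": 0},
    {"grip": 0.4,"slide": [0.034,-0.106,0],"spin": 0},
    {"grip": 0.4,"slide": [0.034,-0.106,0],"spin": 0},
    {"grip": 0.4,"slide": [0.036,-0.106,0],"spin": 0},
    {"grip": 0.4,"slide": [0,0,0.1],"spin": 0},
    {"grip": 0.4,"slide": [0,0,0.1],"spin": 0},
  ],
)

```text
time: 2.58
tool_pos: [0.4113, 0.1235, 0.1296]
ee_rot: [-3.142, -0.002, 0.003]
wrist_force: [0.3, -0.2, -0.1]
width: 0.0282
finger_force: 0.0
```

Run:
```python
from h import *
o=sensors.get_obs();print(o['tool_pos'],o['width'])
im=snapshot("side");cv2.imwrite("pics/side1.png",cv2.resize(im[100:350,230:530],None,fx=2,fy=2)[:,:,::-1])
```

```text
[0.41130671 0.12348038 0.12961713] 0.028194891058620476
```

View pics/side1.png

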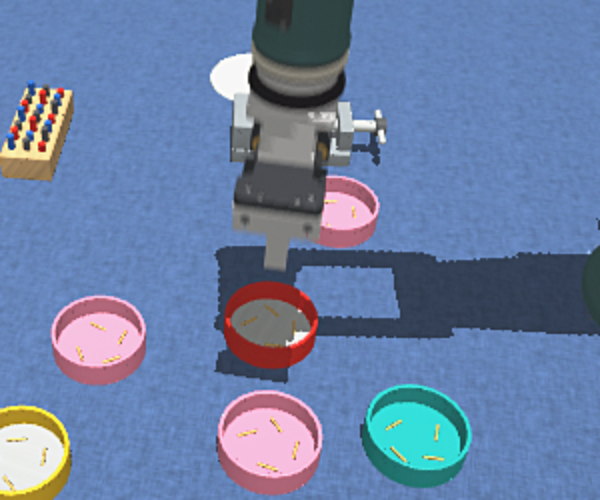

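The fingers are over the red dish, whose rim centre is at about crop pixel (270,315). I'll lower them inside and spread them partway so the dish follows with little play.

Request:
arm_command(
  plan=[
    {"grip": 0.4,"slide": [0,0,0.06],"spin": 0},
    {"grip": 0.4,"slide": [0,0,0.06],"spin": 0},
    {"grip": 0.4,"slide": [0,0,0.058],"spin": 0},
    {"grip": 0.4,"slide": [0,0,0],"spin": 0},
    {"grip": -0.05,"slide": [0,0,0],"spin": 0},
    {"grip": -0.05,"slide": [0,0,0],"spin": 0},
    {"grip": -0.05,"slide": [0,0,0],"spin": 0},
  ],
)

```text
time: 3.5
tool_pos: [0.4118, 0.1225, 0.0427]
ee_rot: [-3.141, -0.002, 0.001]
wrist_force: [-0.9, 0.3, 0.6]
width: 0.0489
finger_force: 0.0
```

Run:
```python
from h import *
im=snapshot("side");cv2.imwrite("pics/side2.png",cv2.resize(im[180:330,280:480],None,fx=3,fy=3)[:,:,::-1])
```

```text
(no output)
```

View pics/side2.png

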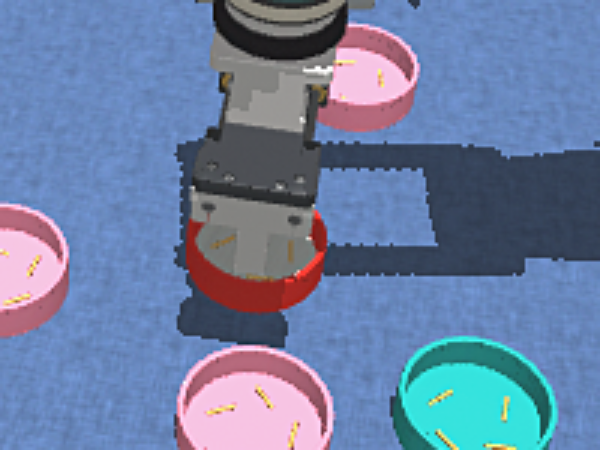

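The fingers are inside the red dish (crop centre about (257,250)) and spread. Now the first leg, to the gap entrance.

Request:
arm_command(
  plan=[
    {"grip": -0.05,"slide": [0.02,0.016,0],"spin": 0},
    {"grip": -0.05,"slide": [0.044,0.036,0],"spin": 0},
    {"grip": -0.05,"slide": [0.044,0.036,0],"spin": 0},
    {"grip": -0.05,"slide": [0.044,0.036,0],"spin": 0},
    {"grip": -0.05,"slide": [0.044,0.036,0],"spin": 0},
    {"grip": -0.05,"slide": [0.044,0.036,0],"spin": 0},
    {"grip": -0.05,"slide": [0.044,0.036,0],"spin": 0},
    {"grip": -0.05,"slide": [0.044,0.036,0],"spin": 0},
    {"grip": -0.05,"slide": [0.04,0.034,0],"spin": 0},
    {"grip": -0.05,"slide": [0,0,0],"spin": 0},
  ],
)

```text
time: 4.8
tool_pos: [0.5964, -0.0305, 0.0413]
ee_rot: [3.141, -0.001, -0.001]
wrist_force: [0.4, -0.4, -0.1]
width: 0.0494
finger_force: 0.3
```

Run:
```python
from h import *
im=snapshot("side");cv2.imwrite("pics/side3.png",cv2.resize(im[100:300,200:470],None,fx=2.5,fy=2.5)[:,:,::-1])
```

```text
(no output)
```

View pics/side3.png

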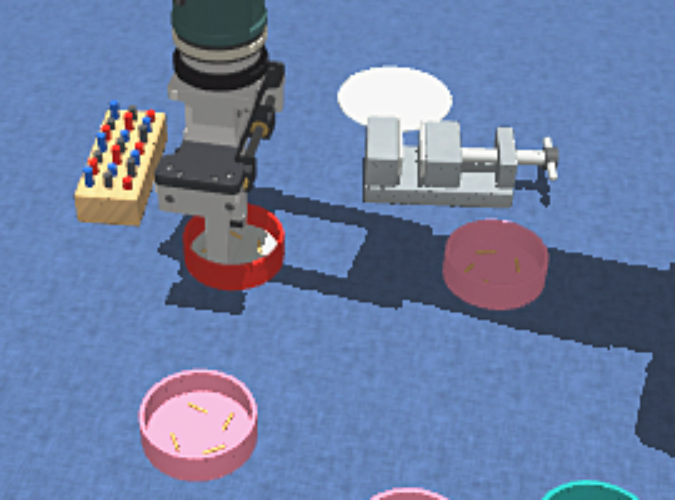

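The dish followed and sits at the gap entrance (crop (235,247)), well clear of the block and the vise. Next, through the gap.

Request:
arm_command(
  plan=[
    {"grip": -0.05,"slide": [0,0.03,0],"spin": 0},
    {"grip": -0.05,"slide": [0,0.046,0],"spin": 0},
    {"grip": -0.05,"slide": [0.004,0.046,0],"spin": 0},
    {"grip": -0.05,"slide": [0.004,0.046,0],"spin": 0},
    {"grip": -0.05,"slide": [0.004,0.046,0],"spin": 0},
    {"grip": -0.05,"slide": [0,0.046,0],"spin": 0},
    {"grip": -0.05,"slide": [0,0.046,0],"spin": 0},
    {"grip": -0.05,"slide": [0,0.046,0],"spin": 0},
    {"grip": -0.05,"slide": [0,0.046,0],"spin": 0},
    {"grip": -0.05,"slide": [0,0.046,0],"spin": 0},
  ],
)

```text
time: 6.1
tool_pos: [0.6012, -0.252, 0.0415]
ee_rot: [3.142, -0.0, 0.001]
wrist_force: [-0.0, 1.7, 0.4]
width: 0.0496
finger_force: 0.4
```

Request:
arm_command(
  plan=[
    {"grip": -0.05,"slide": [-0.03,0.018,0],"spin": 0},
    {"grip": -0.05,"slide": [-0.04,0.022,0],"spin": 0},
    {"grip": -0.05,"slide": [-0.04,0.022,0],"spin": 0},
    {"grip": -0.05,"slide": [-0.04,0.022,0],"spin": 0},
    {"grip": -0.05,"slide": [-0.04,0.022,0],"spin": 0},
    {"grip": -0.05,"slide": [-0.03,0.016,0],"spin": 0},
    {"grip": -0.05,"slide": [-0.024,0.006,0],"spin": 0},
    {"grip": -0.05,"slide": [0,0,0],"spin": 0},
  ],
)

```text
time: 7.1
tool_pos: [0.4784, -0.315, 0.0416]
ee_rot: [3.141, 0.0, -0.0]
wrist_force: [0.5, -0.7, 0.9]
width: 0.0493
finger_force: 0.2
```

Run:
```python
from h import *
im=snapshot("side");a=cv2.resize(im[80:220,260:460],None,fx=3,fy=3)
im=snapshot("top");b=cv2.resize(im[150:290,370:530],None,fx=3,fy=3)[:, :]
cv2.imwrite("pics/s4.png",np.hstack([a[:,::1][:, :400],b[:,:400]])[:,:,::-1])
```

```text
(no output)
```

View pics/s4.png

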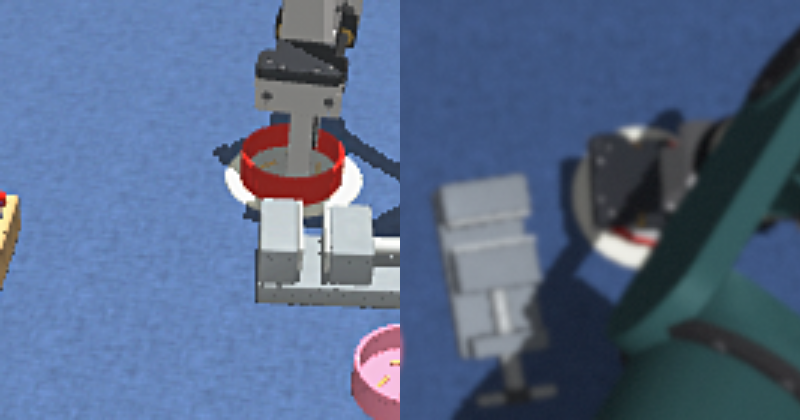

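The dish appears centred on the disc. I'll narrow the fingers, lift straight out and move aside to check.

Request:
arm_command(
  plan=[
    {"grip": 0.3,"slide": [0.01,0,0],"spin": 0},
    {"grip": 0.3,"slide": [0,0,0],"spin": 0},
    {"grip": 0.3,"slide": [0,0,0],"spin": 0},
    {"grip": 0.3,"slide": [0,0,-0.04],"spin": 0},
    {"grip": 0.3,"slide": [0,0,-0.1],"spin": 0},
    {"grip": 0.3,"slide": [0,0,-0.1],"spin": 0},
    {"grip": 0.3,"slide": [0,0,-0.1],"spin": 0},
    {"grip": 0.3,"slide": [-0.08,0.06,0],"spin": 0},
    {"grip": 0.3,"slide": [-0.08,0.06,0],"spin": 0},
    {"grip": 0.3,"slide": [-0.08,0.06,0],"spin": 0},
  ],
)

```text
time: 8.45
tool_pos: [0.3634, -0.4052, 0.2117]
ee_rot: [3.141, -0.0, 0.002]
wrist_force: [0.4, -1.4, -0.8]
width: 0.0326
finger_force: 0.0
```

Request:
arm_command(
  plan=[
    {"grip": 0.3,"slide": [-0.08,0.06,0],"spin": 0},
    {"grip": 0.3,"slide": [-0.08,0.06,0],"spin": 0},
    {"grip": 0.3,"slide": [-0.08,0.06,0],"spin": 0},
    {"grip": 0.3,"slide": [0,0,0],"spin": 0},
  ],
)

```text
time: 8.95
tool_pos: [0.2418, -0.4963, 0.2112]
ee_rot: [-3.142, 0.001, -0.004]
wrist_force: [0.9, -0.2, -0.1]
width: 0.0329
finger_force: 0.0
```

Run:
```python
from h import *
im=snapshot("top")
for c in blobs(im,(18,150,90),(30,255,255)): print("yel",fit("top",c,.028))
h=cv2.cvtColor(im,cv2.COLOR_RGB2HSV)
m=(cv2.inRange(h,(0,140,50),(8,255,255))|cv2.inRange(h,(170,140,50),(180,255,255)));m[:,:410]=0
ps=cv2.findNonZero(m).reshape(-1,2);print("red",fit("top",ps,.028))
w=cv2.inRange(h,(0,0,120),(180,70,255));w[:,:424]=0;w[:,480:]=0;w[260:]=0;w[:180]=0
print("disc",fit("top",cv2.findNonZero(w).reshape(-1,2),0))
cv2.imwrite("pics/t5.png",cv2.resize(im[80:300,340:560],None,fx=2.5,fy=2.5)[:,:,::-1]);print(sensors.get_obs()['tool_pos'])
```

```text
yel (0.6047, 0.3212, 0.0428)
yel (0.9085, 0.1873, 0.0123)
red (0.486, -0.3119, 0.0453)
disc (0.4866, -0.3149, 0.0627)
[ 0.24342294 -0.4952834   0.21124571]
```

View pics/t5.png

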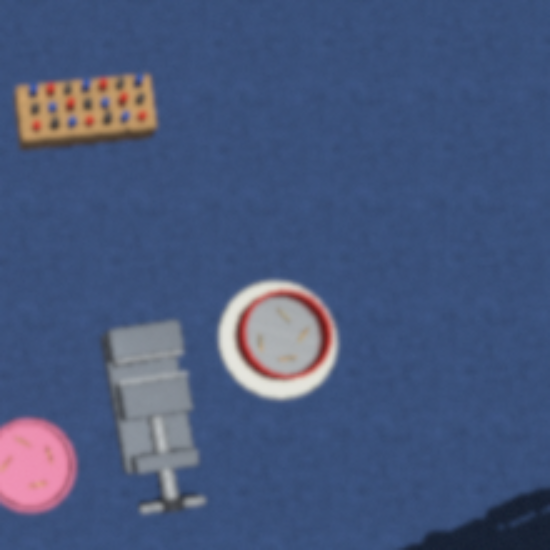

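The red dish (crop (286,335)) sits on the disc (crop (278,340)), about 3 mm off centre once parallax is allowed for. The yellow dish hasn't moved and the arm is clear.

```bash
python3 -c "
from bench import ticket
print(ticket.close_job())"
```

```text
the job is handed in; nothing more can be done
None
```

The red dish was slid through the gap between the vise and the bit block and parked wholly on the white disc, about 3 mm off centre; no contact with the vise or block was seen, the yellow dish did not move, and the job is handed in.

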